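# Load a fresh roll of framing tape into the bench dispenser

### The arm

A 6-joint arm with a two-finger parallel gripper is mounted at the origin on the work surface. World frame = base frame: x ahead of the robot, y to its left, z up, the work surface at z = 0. Lengths are in m, angles in rad, forces in N, time in s.
With the tool pointing down it reaches from about 0.375 to 0.9 m from the base axis. Payload 3.1 kg.
Tool frame: the origin (TCP) lies at the centre of the arm's flange, where the gripper is bolted on; the fingertips stand 173 mm ahead of it and the grasp point (between the pads) lies 155 mm ahead of it (tip_extent is the distance from the TCP to the fingertips, in m); z points along the fingers, y is the direction in which the jaws open and shut (so a half turn about z gives the same grasp; the last joint's range is limited). The gripper opens to 85 mm and grips with 20 to 120 N. Pads are 22 mm wide; open, the fingers measure 114 mm over their backs; the gripper's body (76 mm by 85 mm) begins 54 mm behind the grasp point. The pads swing forward as they close: fully open they stand 13 mm farther back than shut.
Start: joints at [1.016, 0.527, 1.433, -0, 1.181, -0.178], TCP at [0.229, 0.581, 0.405] pointing down, gripper open.
Joint ranges: [-3.08, 3.08], [-0.75, 2.2], [0.22, 2.44], [-1.43, 4.57], [0, 2.65], [-2.85, 2.85]. Speed limits (rad/s): [2.79, 2.79, 3.14, 3.14, 3.14, 3.14].

### API

Orientations are given as a unit quaternion [x, y, z, w].
In Python, from station import sense, snapshot, sign_off, tip_extent gives the robot as it stands. The module is installed in compiled form; this text tells all that it offers.
- The arm moves only by the tool servo_tool, never from a script. Its argument "rows" is a list of rows, each a list of 3 entries, a list of its own where there are three numbers: the shift along the tool's x, y, z in mm, then the turn about the tool's z in degrees, then the opening, from -1 (shut) to 1 (fully open), so that 0 is half open. A call has 1 to 8 rows; each row is the pose to reach, as a shift and turn from the pose measured when the call began, along the tool's axes at that moment; what a row does not reach only later rows make up. A row lasts 1/10 s, in which the tool goes at most 50 mm and 8.59 degrees, less where a joint would pass 70% of its speed; a pose out of reach is approached as far as the arm can. A call with a gripper value outside its range is refused whole. The fingers move at their own pace and stop on an object; "force" is the grip in N (left out, the last holds). Time passes only in rows, so rows that repeat a pose let the fingers close. It gives the time, the measured TCP pose, the force and the opening at its end, in the units of the state.
- sense(): the state, without advancing time (a new reading comes with each control period).
- snapshot(name): name is "scene" or "top" or "wrist"; returns a dict with "image" (400x640x3 uint8, blue, green, red), "z_map" (400x640 float32, m along the optical axis (not along the pixel's ray), 0 where there is no reading), "vertical_fov" (degrees; the focal length in pixels is half the picture's height over the tangent of half this angle, whatever the lens; pixels are square), "cx", "cy" (the principal point, pixels), "cam_to_world" (4x4, takes a point from camera to world coordinates). Camera axes: x right, y down, z forward; pixel columns grow to the right and rows downward; lengths in m; the calibration is good to about 2 mm. The wrist camera is an equidistant fisheye: a pixel r from the principal point sees the ray r / f radians off the axis. A picture is of the moment at which its call begins.
- sign_off(): hands the job in, once; it reports no verdict.
The state is a dict: "t": time; "q": joint angles; "qd": joint speeds; "tau": joint torques, N m; "tcp_pos": TCP position; "tool_rot": TCP orientation; "force": force on the tool from outside, world axes, zero at the start; "ft_torque": the same for the moment, N m; "finger_gap": opening from 0.0 (shut) to 1.0 (fully open).
Only numpy, scipy, OpenCV 4.12 (cv2) and the standard library are available. Lean on these libraries where they do the work, as an engineer would, in place of code of your own. Each camera call takes 0.05 s, during which the arm holds its last target. There are 200 camera calls.

### The job

Load the empty tape dispenser: lift the fresh full roll, the upper one on the storage post, up off the post, then press it down against the top edge of the cutter bed's long side so that it swings up on edge between the fingers. Stand it on its rim on the bench top and let go, then take it again by its two flat faces and lower it, without dropping it, into the dispenser's well, so that it rests on the two cradle bars between the cheeks, and leave it there. Leave the nearly used roll on the post and the other things lying about where they are.

Things in the scene. Friction and masses are not known exactly. Their poses are not given: they have to be found in the camera images.
- roll: the fresh roll of brown kraft tape: a stiff ring, 60 mm outer diameter, 24 mm wide, 26 mm bore, 60 g. Origin at its centre, z its axis (either sense). It starts lying flat, uppermost on the post, centre 62 mm above the bench, 3.5 mm of play round the rod. Its rim has 16 slight flats: it stands on its rim (centre 30 mm up). Gripped lightly (20 N) by opposite points of the rim it can be swung.
- post: the storage post, fixed to the bench: a steel rod of 19 mm diameter standing on a black disc 90 mm across and 10 mm thick, rounded at its top 100 mm above the bench, so it stands 26 mm above the upper roll. Origin on the bench under the rod's axis, z up.
- post_top (a point): the top of the post's rod, on its axis, 100 mm above the bench.
- used_roll: the nearly used roll of pale tape under the fresh one on the post: 46 mm outer diameter, 40 mm wide, 26 mm bore, resting on the disc. Origin at its centre, z its axis. It stays on the post.
- cutter: the fixed circle cutter for mat board: a raised bed 620 x 500 mm, top 60 mm above the bench. Origin at bench level, mid-foot of the long side facing the open bench (to the robot's right); x along that side, away from the robot; y out of it over the open bench; z up. That side is a plain upright face (y = 0, x -310 to 310 mm) with a square top edge; nothing stands on the bed within 105 mm of it.
- bed_edge (a point): the middle of that top edge (axes as the cutter's), 60 mm above the bench. The bench in front of the middle 140 mm of this side is clear for 130 mm out. A lightly held roll (20 N) whose under face is pressed on the edge near its rim swings at some 5 N, creeping about 4 mm per radian along its axis through the fingers, away from the edge; the last degrees come by setting it on the bench.
- dispenser: the grey bench tape dispenser, fixed, empty. Origin on the bench under the place of the roll's axis; x from the nose (130 mm out on the -x side) to the back, y along the seated roll's axis. The well: cheeks 29 mm apart, splayed at the top to 47 mm outside, 46 mm high; end walls 74 mm apart, 56 mm high, too near the roll's rim for fingers; two 12 mm bars along y at x = -18 and 18 mm, z = 18 mm.
- cradle (a point): the place of the roll's centre when it is seated on the two bars, 49 mm above the bench, in the middle of the well (axes as the dispenser's).
- knife: bystander: a board knife 150 x 26 x 18 mm lying on the bench. Origin under its middle.
- wide_roll: bystander: a large roll of pale tape, 96 mm across and 48 mm high, lying flat on the bench. Origin at its centre.
- sample_dark: bystander: an L-shaped corner sample of dark frame moulding, legs 70 mm long, 26 mm wide, 24 mm high. Origin at bench level near its middle.
- sample_light: bystander: an L-shaped corner sample of light frame moulding, legs 80 mm long, 34 mm wide, 20 mm high. Origin at bench level near its middle.
- glue: bystander: a white glue bottle 52 mm across and 130 mm high, standing. Origin under its middle.
- weight: bystander: a steel paperweight 64 mm across and 57 mm high with a knob. Origin under its middle.
There are look-alikes about, which are no part of the job. What is shaped like the roll but purple or turquoise is not meant.

How it is judged:
By the outcome, as a careful person would: the job done as asked, in the order asked, and still so for the second after the job is handed in, with the robot touching nothing.
It also fails if it takes over 61 s, if anything falls off the work surface, if the arm or the gripper's body presses on something with over 40 N, if the wrist force passes 120 N, or if a joint passes its speed limit or range.

## Working session

There is one attempt and no reset: what is moved stays moved. The work goes in short steps, Python scripts to look and compute and a tool call to move; the robot and the scene stay as the last step left them, time stands still between calls to the robot, and variables do not carry over. Pictures are saved under pics/ and viewed, about 8 in all and at most 12, crops included, and the job is handed in when it is done.

Besides the shell and the picture viewer there is one more tool, called after "Call:" as a command line: name --argument value ..., lists and objects as JSON in quotes. servo_tool: Moves the arm, as the interface text tells. Its arguments: {"type":"object","properties":{"rows":{"type":"array"},"force":{"type":"number"}},"required":["rows"]}

```bash
mkdir -p pics; cat > h.py <<'E'
import numpy as np, cv2
from station import sense, snapshot, sign_off, tip_extent
from scipy.spatial.transform import Rotation as R
def foc(s): return s["image"].shape[0]/2/np.tan(np.radians(s["vertical_fov"]/2))
def cloud(s):
    z=s["z_map"];f=foc(s);v,u=np.mgrid[:z.shape[0],:z.shape[1]]
    P=np.stack([(u-s["cx"])/f*z,(v-s["cy"])/f*z,z],-1);T=np.array(s["cam_to_world"])
    W=P@T[:3,:3].T+T[:3,3]; W[z==0]=np.nan; return W
def ray(s,u,v,h):
    f=foc(s);T=np.array(s["cam_to_world"]);d=T[:3,:3]@np.array([(u-s["cx"])/f,(v-s["cy"])/f,1.])
    return T[:3,3]+d*(h-T[2,3])/d[2]
E
python3 - <<'E'
from h import *
import pickle
print(sense(),tip_extent)
for n in("scene","top"):
    s=snapshot(n);cv2.imwrite(f"pics/{n}0.png",s["image"]);pickle.dump(s,open(n+".pkl","wb"));print(n,s["vertical_fov"],s["cx"],s["cy"],np.round(s["cam_to_world"],3).tolist())
E
```

```text
{'t': 0.0, 'q': array([ 1.01647952e+00,  5.28470656e-01,  1.43393129e+00, -1.06511322e-05,
        1.18141275e+00, -1.78502274e-01]), 'qd': array([ 0.0005982 , -0.00096996,  0.00015229,  0.00013915, -0.00050635,
        0.00093321]), 'tau': array([-2.85989254e-04, -4.42364573e+01, -1.78021163e+01, -1.97249210e-04,
        8.41929519e-03,  7.17763214e-06]), 'tcp_pos': array([0.22917815, 0.58108211, 0.40372123]), 'tool_rot': array([ 1.86801304e-01,  9.82397088e-01, -1.03903837e-03, -3.93444000e-04]), 'force': array([ 0.44285048, -0.26270954,  0.33495982]), 'ft_torque': array([ 0.02992153, -0.02298696,  0.04097593]), 'finger_gap': 1.0021655621315322} 0.1734
scene 47.364177338243465 317.55913817934686 196.18140167535702 [[0.342, 0.711, -0.614, 1.117], [0.94, -0.263, 0.219, -0.073], [-0.006, -0.652, -0.758, 0.763], [0.0, 0.0, 0.0, 1.0]]
top 43.17708200221168 309.5930564790985 201.4379360351706 [[-0.029, -0.977, 0.213, 0.356], [-1.0, 0.027, -0.009, 0.138], [0.003, -0.213, -0.977, 1.144], [0.0, 0.0, 0.0, 1.0]]
```

View pics/top0.png

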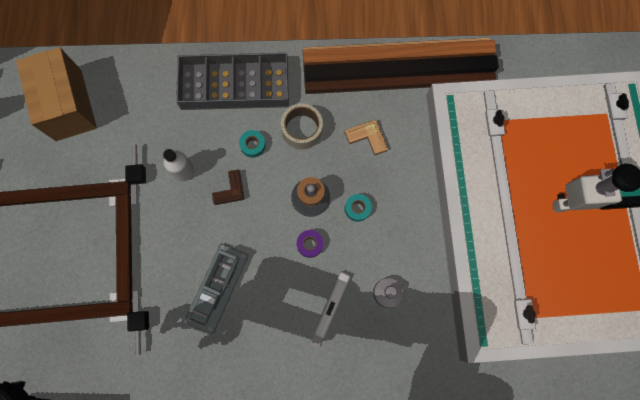

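View pics/scene0.png

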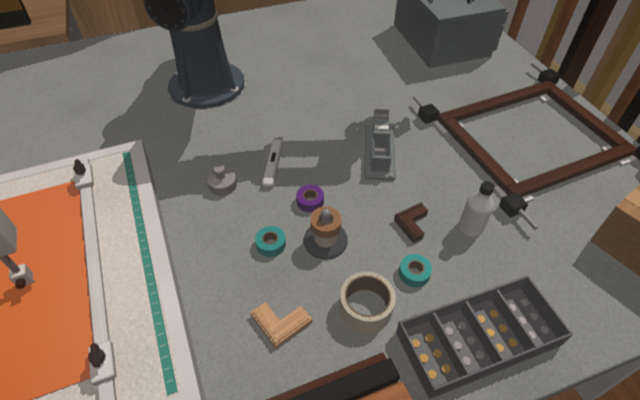

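The top view shows these candidates:
- Brown roll on the post at (311,190).
- Purple look-alike at (310,243).
- Turquoise look-alikes at (252,143) and (358,207).

The brown one on the rod is the one meant. The dispenser is near (217,288). The cutter's open side runs from about (435,90) to (470,360). Next I'll measure and crop.

```bash
python3 - <<'E'
from h import *
import pickle
a=pickle.load(open("top.pkl","rb"));b=pickle.load(open("scene.pkl","rb"))
for n,s in(("top",a),("scene",b)):
    W=cloud(s);hsv=cv2.cvtColor(s["image"],cv2.COLOR_BGR2HSV)
    # roll top ~z .074
    c={"top":(311,190),"scene":(326,222)}[n]
    m=np.zeros(W.shape[:2],bool);m[c[1]-28:c[1]+28,c[0]-28:c[0]+28]=1
    t=m&(abs(W[...,2]-.074)<.004)
    p=W[t];(cc,r)=cv2.minEnclosingCircle(p[:,:2].astype(np.float32));print(n,"roll top",len(p),p.mean(0).round(4),cc,r)
    t=m&(W[...,2]>.085);print(" rod",W[t].mean(0).round(4),np.nanmax(W[t][:,2]),t.sum())
    # cutter edge
    if n=="top":
        for v in range(110,350,40):
            row=W[v,400:520];k=np.where(row[:,2]>.055)[0];print(" edge",v,400+k[0],row[k[0]].round(4))
    c={"top":(217,288),"scene":(380,148)}[n]
    m[:]=0;m[c[1]-52:c[1]+52,c[0]-45:c[0]+45]=1
    t=m&(W[...,2]>.03)&(W[...,2]<.12);p=W[t]
    q=cv2.minAreaRect(p[:,:2].astype(np.float32));print(" disp",q,p[:,2].max(),cv2.boxPoints(q).round(3).tolist())
    x0,y0=c[0]-60,c[1]-60
    cr=cv2.resize(s["image"][max(0,y0):y0+120,x0:x0+120],(390,390),interpolation=2)
    c2={"top":(311,210),"scene":(310,222)}[n]
    cr2=cv2.resize(s["image"][c2[1]-60:c2[1]+60,c2[0]-60:c2[0]+60],(390,390),interpolation=2)
    cv2.imwrite(f"pics/crop_{n}.png",np.hstack([cr,cr2]))
cv2.imwrite("pics/crops.png",cv2.resize(np.vstack([cv2.imread("pics/crop_top.png"),cv2.imread("pics/crop_scene.png")]),(600,600)))
E
```

```text
top roll top 457 [0.6135 0.1255 0.0742] (0.614100992679596, 0.12471482902765274) 0.030515175312757492
 rod [0.6131 0.1253 0.0965] 0.1034619810959645 65
 edge 110 435 [ 0.7979 -0.1655  0.06  ]
 edge 150 439 [ 0.7034 -0.1679  0.0555]
 edge 190 445 [ 0.6099 -0.1728  0.0578]
 edge 230 451 [ 0.5194 -0.1767  0.0628]
 edge 270 455 [ 0.4337 -0.1792  0.0573]
 edge 310 461 [ 0.3499 -0.1824  0.0637]
 disp ((0.4134797751903534, 0.3389359414577484), (0.04607683792710304, 0.15884269773960114), 65.53376007080078) 0.07076858666559294 [[0.3319999873638153, 0.35100001096725464], [0.47600001096725464, 0.2849999964237213], [0.4950000047683716, 0.3269999921321869], [0.35100001096725464, 0.3930000066757202]]
scene roll top 489 [0.6181 0.1208 0.0724] (0.6157100796699524, 0.12287361919879913) 0.031166937202215195
 rod [0.619  0.1207 0.0936] 0.10052530304415774 84
 disp ((0.3868497908115387, 0.3717319071292877), (0.10019839555025101, 0.2568129897117615), 40.971797943115234) 0.06556755825733507 [[0.26499998569488525, 0.4359999895095825], [0.43299999833106995, 0.24199999868869781], [0.5090000033378601, 0.30799999833106995], [0.3400000035762787, 0.5019999742507935]]
```

View pics/crops.png

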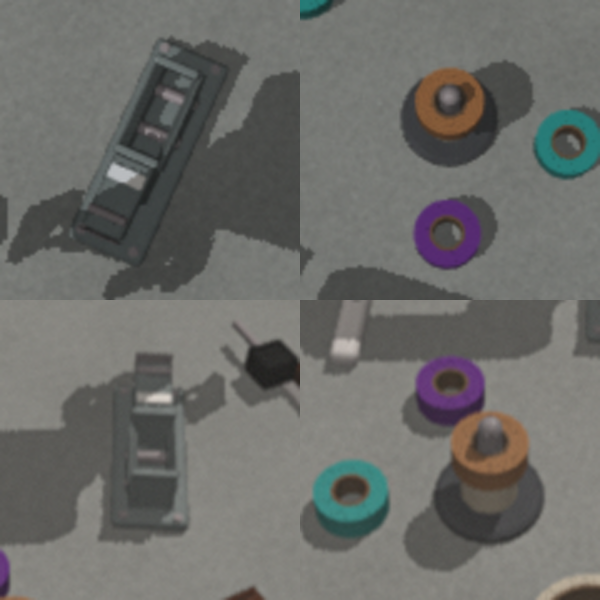

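The crop confirms the brown roll is the upper one on the rod at (0.614, 0.124). The dispenser's well, with its two bars, is at the end far from the robot. Now I'll approach.

```bash
cat >> h.py <<'E'
def go(x,y,z,ang=None):
    """tool-frame shift mm and turn for a TCP target; ang = world direction of tool y, deg"""
    s=sense();M=R.from_quat(s["tool_rot"]).as_matrix()
    d=M.T@(np.array([x,y,z])-s["tcp_pos"])*1000
    a=np.degrees(np.arctan2(M[1,1],M[0,1]));t=0 if ang is None else -(((ang-a)+90)%180-90)
    print("shift",d.round(1),"turn",round(t,1),"now",s["tcp_pos"].round(4),"yang",round(a,2),"zaxis",M[:,2].round(4),"gap",round(float(s["finger_gap"]),3),"F",s["force"].round(1),"t",round(s["t"],2))
E
python3 - <<'E'
from h import *
import pickle
go(.614,.124,.34,2.2)
a=pickle.load(open("top.pkl","rb"));b=pickle.load(open("scene.pkl","rb"))
print(ray(a,432,85,.06),ray(a,469,362,.06))
E
```

```text
shift [-525.7 -283.9   64.2] turn 66.3 now [0.2292 0.5811 0.4038] yang 68.47 zaxis [-0.001  -0.0016 -1.    ] gap 0.997 F [-0.1 -0.2  0.7] t 0.1
[ 0.85957189 -0.16353534  0.06      ] [ 0.24510609 -0.19024605  0.06      ]
```

Call:
servo_tool --rows '[[[-40, -22, 0], 8, 1], [[-80, -44, 0], 16, 1], [[-122, -66, 0], 24, 1], [[-164, -88, 0], 32, 1], [[-206, -110, 0], 40, 1], [[-248, -134, 0], 48, 1], [[-290, -156, 0], 56, 1], [[-332, -178, 0], 64, 1]]' --force 20

```text
t: 0.9
tcp_pos: [0.4735, 0.292, 0.4038]
tool_rot: [0.681, 0.732, -0.001, -0.0]
force: [0.6, 0.7, 0.4]
finger_gap: 1.001
```

```bash
python3 -c "
from h import *
go(.614,.124,.34,2.3)"
```

```text
shift [-177.5  128.1   63.8] turn 1.8 now [0.4735 0.292  0.4038] yang 4.13 zaxis [-0.0018 -0.0018 -1.    ] gap 1.001 F [0.6 0.7 0.4] t 0.9
```

Call:
servo_tool --rows '[[[-38, 27, 5], 0.5, 1], [[-76, 55, 20], 1.8, 1], [[-115, 83, 35], 1.8, 1], [[-150, 108, 50], 1.8, 1], [[-177, 128, 64], 1.8, 1], [[-177, 128, 64], 1.8, 1]]'

```text
t: 1.5
tcp_pos: [0.616, 0.1206, 0.3372]
tool_rot: [0.694, 0.72, -0.002, -0.0]
force: [-0.7, 0.6, 0.5]
finger_gap: 0.997
```

```bash
python3 - <<'E'
from h import *
go(.614,.124,.34,2.3)
s=snapshot("wrist");print(s["vertical_fov"],s["cx"],s["cy"],np.round(s["cam_to_world"],3).tolist())
cv2.imwrite("pics/w1.png",s["image"])
import pickle;pickle.dump(s,open("w1.pkl","wb"))
E
```

```text
shift [ 3.5 -1.9 -2.8] turn -0.3 now [0.616  0.1206 0.3372] yang 2.04 zaxis [-0.0035 -0.003  -1.    ] gap 0.997 F [-0.7  0.6  0.5] t 1.5
65.70646984690485 322.2330305897455 198.72924128403463 [[0.999, 0.035, 0.008, 0.614], [0.035, -0.956, -0.292, 0.194], [-0.003, 0.292, -0.956, 0.305], [0.0, 0.0, 0.0, 1.0]]
```

View pics/w1.png

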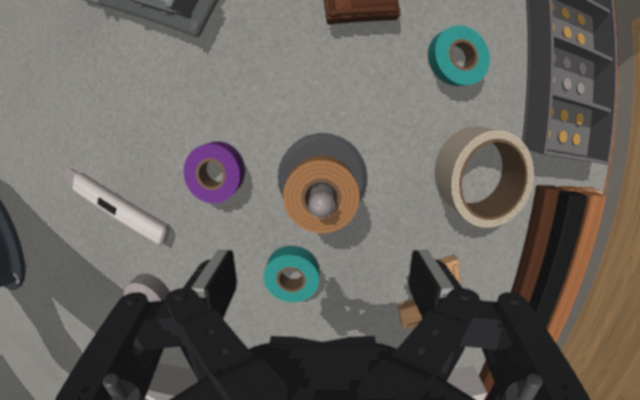

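The wrist view shows the brown roll centred near (322,195), with the rod through it and the fingers to either side. I'll cast fisheye rays onto z = 74 mm.

```bash
cat >> h.py <<'E'
def fray(s,uv,h):
    """fisheye pixels (N,2) onto plane z=h"""
    f=foc(s);T=np.array(s["cam_to_world"]);p=(np.asarray(uv,float)-[s["cx"],s["cy"]])
    r=np.hypot(*p.T);th=r/f;d=np.c_[p/np.maximum(r,1e-9)[:,None]*np.sin(th)[:,None],np.cos(th)]@T[:3,:3].T
    return T[:3,3]+d*((h-T[2,3])/d[:,2])[:,None]
E
python3 - <<'E'
from h import *
import pickle
s=pickle.load(open("w1.pkl","rb"));h=cv2.cvtColor(s["image"],cv2.COLOR_BGR2HSV)
m=cv2.inRange(h,(5,90,70),(20,255,255));m[:140]=0;m[260:]=0;m[:,:260]=0;m[:,380:]=0
v,u=np.where(m);c=fray(s,np.c_[u,v],.074);
n=cv2.findContours(m,0,1)[0];k=max(n,key=cv2.contourArea)[:,0]
P=fray(s,k,.074);print(cv2.minEnclosingCircle(P[:,:2].astype(np.float32)),P.min(0),P.max(0))
up=P[P[:,1]<np.median(P[:,1])] ; print(cv2.boundingRect(k))
# rod tip
print(fray(s,[[321,201]],.097))
E
```

```text
((0.6151184439659119, 0.12584471702575684), 0.03146403282880783) [0.5848091  0.09473493 0.074     ] [0.64450327 0.15689123 0.074     ]
(283, 156, 77, 77)
[[0.61460668 0.12844359 0.097     ]]
```

```bash
python3 -c "
from h import *
go(.615,.1255,.211,2.3)"
```

```text
shift [  3.3   1.  127. ] turn -0.2 now [0.6147 0.1224 0.338 ] yang 2.12 zaxis [-0.0046 -0.0018 -1.    ] gap 0.996 F [-0.1  1.7  0.5] t 1.55
```

Call:
servo_tool --rows '[[[3, 1, 25], 0, 1], [[3, 1, 55], 0, 1], [[3, 1, 85], 0, 1], [[3, 1, 110], 0, 1], [[3, 1, 127], 0, 1], [[3, 1, 127], 0, 1]]'

```text
t: 2.15
tcp_pos: [0.613, 0.1265, 0.2088]
tool_rot: [0.693, 0.721, -0.004, -0.003]
force: [0.3, 0.0, 0.1]
finger_gap: 1.0
```

```bash
python3 -c "
from h import *
go(.615,.1255,.211,2.3)"
```

```text
shift [-1.   1.9 -2.3] turn -0.1 now [0.613  0.1265 0.2088] yang 2.2 zaxis [-0.0109 -0.0017 -0.9999] gap 1.0 F [0.3 0.  0.1] t 2.15
```

Call:
servo_tool --rows '[[[-1, 2, -2], 0, 0.7], [[-1, 2, -2], 0, 0.4], [[-1, 2, -2], 0, 0.2], [[-1, 2, -2], 0, 0], [[-1, 2, -2], 0, -0.2], [[-1, 2, -2], 0, -0.2], [[-1, 2, -2], 0, -0.2]]' --force 20

```text
t: 2.85
tcp_pos: [0.6155, 0.1259, 0.2124]
tool_rot: [0.693, 0.721, -0.003, -0.003]
force: [-0.6, 1.4, 6.1]
finger_gap: 0.701
```

```bash
python3 - <<'E'
from h import *
go(.615,.1255,.211,2.3)
s=snapshot("wrist");cv2.imwrite("pics/w2.png",s["image"])
E
```

```text
shift [-0.4 -0.5  1.4] turn -0.1 now [0.6155 0.1259 0.2124] yang 2.2 zaxis [-0.0083 -0.0011 -1.    ] gap 0.701 F [-0.6  1.4  6.1] t 2.85
```

View pics/w2.png

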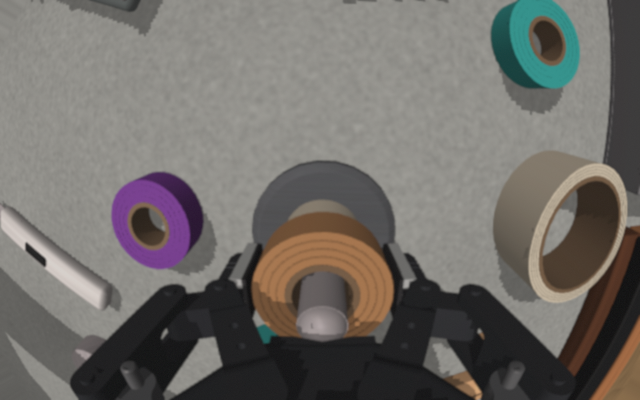

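The wrist view shows the roll held between both pads at (322,290). The gap is 0.70, which matches 60 mm. I'll lift it straight off the post.

Call:
servo_tool --rows '[[[0, 0, -10], 0, -0.2], [[0, 0, -25], 0, -0.2], [[0, 0, -40], 0, -0.2], [[0, 0, -55], 0, -0.2], [[0, 0, -70], 0, -0.2], [[0, 0, -85], 0, -0.2], [[0, 0, -95], 0, -0.2], [[0, 0, -95], 0, -0.2]]'

```text
t: 3.7
tcp_pos: [0.6169, 0.126, 0.3095]
tool_rot: [0.693, 0.721, -0.002, -0.001]
force: [0.5, 0.5, -0.3]
finger_gap: 0.696
```

```bash
python3 - <<'E'
from h import *
go(.552,-.110,.28,2.3)
s=snapshot("wrist");cv2.imwrite("pics/w3.png",s["image"])
E
```

```text
shift [-233.3  -73.8   30.1] turn -0.1 now [0.6169 0.126  0.3095] yang 2.2 zaxis [-0.0044 -0.001  -1.    ] gap 0.696 F [ 0.5  0.5 -0.3] t 3.7
```

View pics/w3.png

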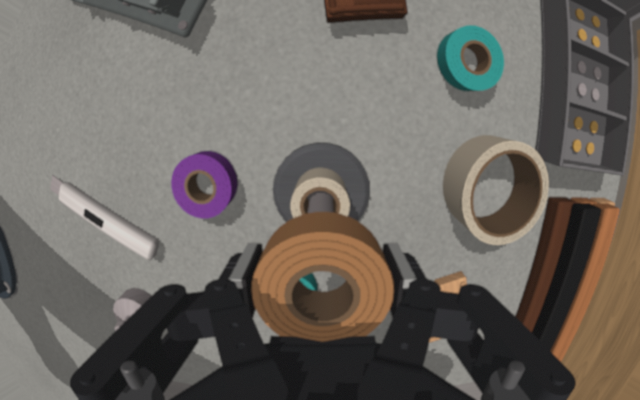

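The roll is off the post, level in the fingers, and the used roll stayed behind. I'll carry it to the bed edge.

Call:
servo_tool --rows '[[[-30, -9, 0], 0, -0.2], [[-65, -20, 0], 0, -0.2], [[-100, -31, 5], 0, -0.2], [[-135, -42, 10], 0, -0.2], [[-170, -53, 15], 0, -0.2], [[-205, -64, 25], 0, -0.2], [[-233, -74, 30], 0, -0.2], [[-233, -74, 30], 0, -0.2]]'

```text
t: 4.55
tcp_pos: [0.55, -0.1129, 0.2774]
tool_rot: [0.695, 0.719, -0.004, -0.003]
force: [-0.4, -0.1, -0.5]
finger_gap: 0.699
```

```bash
python3 - <<'E'
from h import *
go(.552,-.110,.28,2.3)
s=snapshot("wrist");cv2.imwrite("pics/w4.png",s["image"])
import pickle;pickle.dump(s,open("w4.pkl","wb"))
E
```

```text
shift [ 2.8  2.  -2.7] turn -0.4 now [ 0.55   -0.1129  0.2774] yang 1.93 zaxis [-1.000e-02 -5.000e-04 -9.999e-01] gap 0.699 F [-0.4 -0.1 -0.5] t 4.55
```

View pics/w4.png

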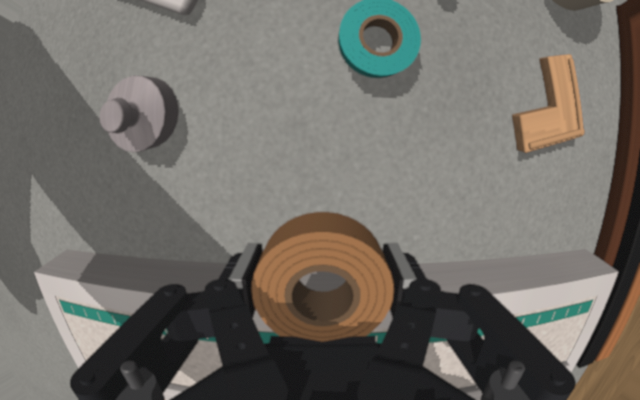

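The wrist view shows the bed's upright grey face (rows about 255–285) meeting the white top on both sides of the fingers. I'll measure the edge line there.

```bash
python3 - <<'E'
from h import *
import pickle
s=pickle.load(open("w4.pkl","rb"));g=cv2.GaussianBlur(cv2.cvtColor(s["image"],6),(3,3),0).astype(int)
pts=[]
for u in (70,100,130,160,190,450,480,510,540,570):
    c=g[245:325,u];d=c[3:]-c[:-3];k=d.argmax();pts.append([u,245+k+1.5]);print(u,245+k+1.5,d[k])
P=fray(s,pts,.06);print(P.round(4)[:,:2].tolist())
f=np.polyfit(P[:,0],P[:,1],1);print(f,np.degrees(np.arctan(f[0])),np.polyval(f,.552))
E
```

```text
70 313.5 73
100 321.5 65
130 289.5 45
160 247.5 2
190 309.5 11
450 309.5 13
480 247.5 5
510 291.5 58
540 286.5 54
570 316.5 70
[[0.2878, -0.231], [0.3341, -0.2295], [0.3885, -0.1816], [0.429, -0.1379], [0.4451, -0.1923], [0.6517, -0.1834], [0.6639, -0.1287], [0.7057, -0.1703], [0.7395, -0.1685], [0.8039, -0.2117]]
[ 0.06824676 -0.22068336] 3.904197626072891 -0.18301114762574974
```

```bash
python3 -c "
from h import *
go(.552,-.1517,.228,2.1)"
```

```text
shift [-40.4   0.5  49.8] turn -0.1 now [ 0.5505 -0.1113  0.2778] yang 1.98 zaxis [-9.1e-03  1.0e-04 -1.0e+00] gap 0.694 F [0.4 0.  0.2] t 4.6
```

Call:
servo_tool --rows '[[[-20, 0, 0], 0, -0.2], [[-40, 0, 5], 0, -0.2], [[-40, 0, 20], 0, -0.2], [[-40, 0, 35], 0, -0.2], [[-40, 0, 45], 0, -0.2], [[-40, 0, 50], 0, -0.2], [[-40, 0, 50], 0, -0.2], [[-40, 0, 50], 0, -0.2]]'

```text
t: 5.4
tcp_pos: [0.5517, -0.1509, 0.2281]
tool_rot: [0.694, 0.719, -0.003, -0.003]
force: [-0.0, 0.2, -0.1]
finger_gap: 0.701
```

```bash
python3 -c "
from h import *
go(.552,-.1517,.222,2.1)"
```

```text
shift [-0.8  0.3  6.1] turn -0.1 now [ 0.5517 -0.1509  0.2281] yang 2.03 zaxis [-0.0087 -0.     -1.    ] gap 0.701 F [-0.   0.2 -0.1] t 5.4
```

Call:
servo_tool --rows '[[[0, 0, 4], 0, -0.2], [[-1, 0, 6], 0, -0.2], [[-1, 0, 8], 0, -0.2], [[-1, 0, 10], 0, -0.2], [[-1, 0, 12], 0, -0.2], [[-1, 0, 14], 0, -0.2], [[-1, 0, 16], 0, -0.2], [[-1, 0, 18], 0, -0.2]]'

```text
t: 6.2
tcp_pos: [0.5519, -0.1509, 0.2115]
tool_rot: [0.695, 0.719, -0.002, -0.003]
force: [-0.5, 5.0, 8.2]
finger_gap: 0.694
```

```bash
python3 - <<'E'
from h import *
go(.552,-.1537,.202,2.1)
s=snapshot("wrist");cv2.imwrite("pics/w5.png",s["image"][180:360,200:450])
E
```

```text
shift [-2.8  0.1  9.5] turn -0.1 now [ 0.5519 -0.1509  0.2115] yang 2.0 zaxis [-0.0073  0.0011 -1.    ] gap 0.694 F [-0.5  5.   8.2] t 6.2
```

View pics/w5.png

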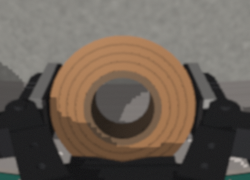

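The crop shows the roll tilting between the pads. The contact force of 5 N in y and 8 N in z implies about 31°, as planned. I'll continue down and slightly in.

Call:
servo_tool --rows '[[[0, 0, 3], 0, -0.2], [[-1, 0, 5], 0, -0.2], [[-2, 0, 7], 0, -0.2], [[-3, 0, 9], 0, -0.2], [[-3, 0, 11], 0, -0.2], [[-4, 0, 13], 0, -0.2], [[-5, 0, 15], 0, -0.2], [[-5, 0, 17], 0, -0.2]]'

```text
t: 7.05
tcp_pos: [0.5521, -0.1552, 0.1952]
tool_rot: [0.695, 0.719, -0.002, -0.003]
force: [-0.8, 3.2, 7.5]
finger_gap: 0.697
```

```bash
python3 - <<'E'
from h import *
go(.552,-.1537,.202,2.1)
E
```

```text
shift [ 1.5 -0.1 -6.8] turn -0.1 now [ 0.5521 -0.1552  0.1952] yang 2.01 zaxis [-0.0065  0.0017 -1.    ] gap 0.697 F [-0.8  3.2  7.5] t 7.05
```

```bash
cat >> h.py <<'E'
def fcloud(s):
    f=foc(s);T=np.array(s["cam_to_world"]);z=s["z_map"];v,u=np.mgrid[:400,:640]
    px,py=u-s["cx"],v-s["cy"];r=np.hypot(px,py)+1e-9;th=r/f;k=np.tan(th)/r
    P=np.stack([px*k*z,py*k*z,z],-1)@T[:3,:3].T+T[:3,3];P[(z==0)|(th>1.3)]=np.nan;return P
def tilt(s,box=(215,180,430,345)):
    """PCA normals: fits planes to brown points, RANSAC"""
    P=fcloud(s);h=cv2.cvtColor(s["image"],cv2.COLOR_BGR2HSV);m=cv2.inRange(h,(5,90,40),(20,255,255))>0
    M=np.zeros_like(m);M[box[1]:box[3],box[0]:box[2]]=1;m&=M&np.isfinite(P[...,0]);p=P[m];rng=np.random.default_rng(0);best=None
    for _ in range(400):
        a=p[rng.choice(len(p),3,False)];n=np.cross(a[1]-a[0],a[2]-a[0])
        if np.linalg.norm(n)<1e-5: continue
        n/=np.linalg.norm(n);i=abs((p-a[0])@n)<.0012
        if best is None or i.sum()>best.sum(): best=i
    q=p[best];c=q.mean(0);n=np.linalg.svd(q-c)[2][2];n*=np.sign(n[2])
    print("plane n",n.round(3),"c",c.round(4),"inl",best.sum(),len(p),"ext",p.min(0).round(4),p.max(0).round(4),"facecirc",cv2.minEnclosingCircle((q-c)@np.linalg.svd(q-c)[2][:2].T.astype(np.float32) if 0 else ((q-c)@np.linalg.svd(q-c)[2][:2].T).astype(np.float32)))
E
python3 - <<'E'
from h import *
s=snapshot("wrist");tilt(s);cv2.imwrite("pics/w6.png",cv2.resize(s["image"][180:360,200:450],None,fx=2,fy=2))
E
```

```text
plane n [-0.023  0.775  0.631] c [ 0.5514 -0.1447  0.0576] inl 11855 13926 ext [ 0.5192 -0.1775 -0.0009] [ 0.5858 -0.1248  0.0963] facecirc ((7.445860683219507e-05, 0.0013696998357772827), 0.03044373169541359)
```

View pics/w6.png

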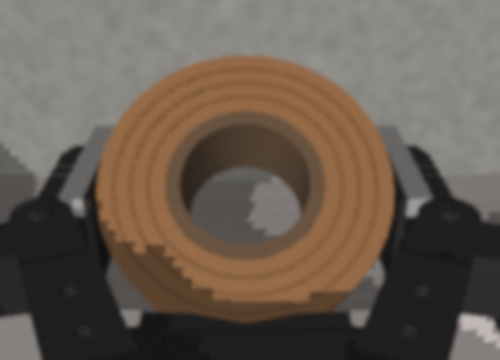

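The roll face is fitted at 51° with its centre on course. I'll continue in and down.

Call:
servo_tool --rows '[[[-1, 0, 2], 0, -0.2], [[-2, 0, 4], 0, -0.2], [[-3, 0, 6], 0, -0.2], [[-5, 0, 8], 0, -0.2], [[-6, 0, 9], 0, -0.2], [[-7, 0, 10], 0, -0.2], [[-8, 0, 10], 0, -0.2], [[-8, 0, 10], 0, -0.2]]'

```text
t: 7.9
tcp_pos: [0.5525, -0.1629, 0.1848]
tool_rot: [0.695, 0.719, -0.001, -0.003]
force: [2.2, 5.7, 2.8]
finger_gap: 0.692
```

```bash
python3 - <<'E'
from h import *
go(.552,-.1632,.186,2.1)
s=snapshot("wrist");tilt(s)
E
```

```text
shift [-0.3 -0.5 -1.2] turn -0.1 now [ 0.5525 -0.1629  0.1848] yang 1.98 zaxis [-0.006   0.0024 -1.    ] gap 0.692 F [2.2 5.7 2.8] t 7.9
plane n [-0.033  0.965  0.26 ] c [ 0.5517 -0.1487  0.0473] inl 9798 14941 ext [ 0.5218 -0.1768  0.0134] [ 0.5838 -0.1397  0.086 ] facecirc ((0.004819371737539768, 0.00029749772511422634), 0.030765840783715248)
```

Call:
servo_tool --rows '[[[-0.5, 0, 1], 0, -0.2], [[-1, 0, 1.5], 0, -0.2], [[-1.5, 0, 2], 0, -0.2], [[-2, 0, 2], 0, -0.2], [[-2, 0, 2], 0, -0.2]]'

```text
t: 8.45
tcp_pos: [0.5522, -0.1633, 0.1826]
tool_rot: [0.695, 0.719, -0.001, -0.005]
force: [0.4, 9.2, 4.4]
finger_gap: 0.698
```

```bash
python3 - <<'E'
from h import *
go(.552,-.1632,.186,2.1)
s=snapshot("wrist");tilt(s)
E
```

```text
shift [ 0.1 -0.2 -3.4] turn -0.1 now [ 0.5522 -0.1633  0.1826] yang 2.02 zaxis [-0.008  0.005 -1.   ] gap 0.698 F [0.4 9.2 4.4] t 8.45
plane n [-0.032  0.97   0.24 ] c [ 0.5511 -0.1486  0.0452] inl 9554 14947 ext [ 0.521  -0.1765  0.01  ] [ 0.5816 -0.1399  0.0833] facecirc ((0.0053077153861522675, -0.0003709596348926425), 0.0307457372546196)
```

Call:
servo_tool --rows '[[[3, 0, -2], 0, -0.2], [[10, 0, -4], 0, -0.2], [[20, 0, -4], 0, -0.2], [[30, 0, -4], 0, -0.2], [[40, 0, -3], 0, -0.2], [[46, 0, -1], 0, -0.2], [[50, 0, 1], 0, -0.2], [[53, 0, 2], 0, -0.2]]'

```text
t: 9.3
tcp_pos: [0.5503, -0.1098, 0.1806]
tool_rot: [0.694, 0.72, -0.001, -0.005]
force: [-0.5, -0.1, -0.2]
finger_gap: 0.696
```

```bash
python3 - <<'E'
from h import *
go(.552,-.100,.180,2.1)
s=snapshot("wrist");tilt(s)
E
```

```text
shift [9.8 2.1 0.6] turn -0.1 now [ 0.5503 -0.1098  0.1806] yang 2.05 zaxis [-0.0082  0.005  -1.    ] gap 0.696 F [-0.5 -0.1 -0.2] t 9.3
plane n [-0.035  0.963  0.267] c [ 0.5491 -0.0954  0.0431] inl 9817 14938 ext [ 0.5192 -0.123   0.0091] [ 0.5799 -0.0859  0.0818] facecirc ((0.004724851809442043, -0.00046201981604099274), 0.03048166260123253)
```

```bash
python3 - <<'E'
import re
t=open('h.py').read()
i=t.index('    print("plane n"')
t=t[:i]+'''    V=np.linalg.svd(q-c)[2];o,r=cv2.minEnclosingCircle(((q-c)@V[:2].T).astype(np.float32));fc=c+np.array(o)@V[:2]
    print("n",n.round(3),"r",round(r,4),"face centre",fc.round(4),"roll centre",(fc-.012*n).round(4),"inl",best.sum(),"zrange",np.percentile(q[:,2],[.5,99.5]).round(4)); return n,fc-.012*n
'''
open('h.py','w').write(t)
E
python3 - <<'E'
from h import *
s=snapshot("wrist");tilt(s);P=fcloud(s)
# bench check near roll, fingertips depth
print("bench z",np.nanmedian(P[100:150,280:360,2]))
cv2.imwrite("pics/w7.png",cv2.resize(s["image"][180:380,170:480],None,fx=2,fy=2))
E
```

```text
n [-0.033  0.963  0.268] r 0.0306 face centre [ 0.5487 -0.0938  0.0383] roll centre [ 0.5491 -0.1053  0.035 ] inl 9840 zrange [0.011  0.0667]
bench z -0.000851307449876687
```

View pics/w7.png

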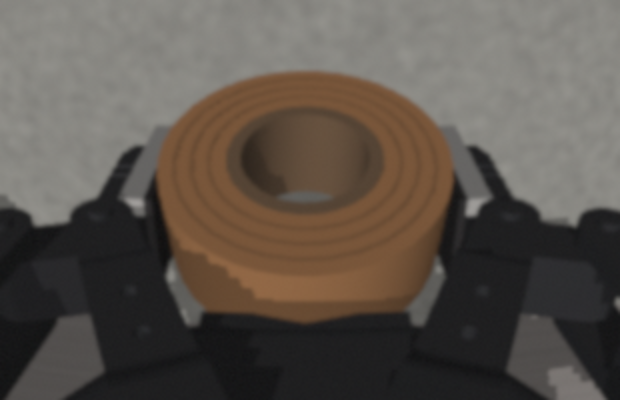

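The wrist view shows the roll about 75° up, with its centre at z = 35 mm and its low corner about 3 mm above the bench. I'll lower it with a slight outward drag to finish the swing.

Call:
servo_tool --rows '[[[1, 0, 2], 0, -0.2], [[2, 0, 3], 0, -0.2], [[4, 0, 4], 0, -0.2], [[6, 0, 5], 0, -0.2], [[8, 0, 5.5], 0, -0.2], [[10, 0, 6], 0, -0.2], [[12, 0, 6], 0, -0.2], [[14, 0, 6], 0, -0.2]]'

```text
t: 10.2
tcp_pos: [0.5507, -0.0972, 0.176]
tool_rot: [0.694, 0.72, -0.001, -0.002]
force: [-0.3, -4.3, 6.0]
finger_gap: 0.697
```

```bash
python3 - <<'E'
from h import *
go(.552,-.100,.180,2.1)
s=snapshot("wrist");tilt(s)
E
```

```text
shift [-2.9  1.2 -4. ] turn -0.0 now [ 0.5507 -0.0972  0.176 ] yang 2.06 zaxis [-0.0042  0.0022 -1.    ] gap 0.697 F [-0.3 -4.3  6. ] t 10.2
n [-0.033  0.98   0.199] r 0.0305 face centre [ 0.5497 -0.0818  0.0332] roll centre [ 0.5501 -0.0935  0.0308] inl 9186 zrange [0.0059 0.062 ]
```

Call:
servo_tool --rows '[[[2, 0, 1], 0, -0.2], [[4, 0, 1.5], 0, -0.2], [[6, 0, 2], 0, -0.2], [[8, 0, 2.5], 0, -0.2], [[9, 0, 3], 0, -0.2], [[10, 0, 3], 0, -0.2], [[10, 0, 3], 0, -0.2]]'

```text
t: 10.95
tcp_pos: [0.551, -0.0878, 0.1745]
tool_rot: [0.694, 0.72, -0.0, -0.0]
force: [-2.0, -4.0, 7.5]
finger_gap: 0.698
```

```bash
python3 - <<'E'
from h import *
go(.552,-.100,.180,2.1)
s=snapshot("wrist");tilt(s)
E
```

```text
shift [-12.2   0.6  -5.5] turn 0.0 now [ 0.551  -0.0878  0.1745] yang 2.11 zaxis [-0.0013  0.     -1.    ] gap 0.698 F [-2.  -4.   7.5] t 10.95
n [-0.03   0.999  0.02 ] r 0.0308 face centre [ 0.5504 -0.0731  0.0304] roll centre [ 0.5507 -0.085   0.0302] inl 7214 zrange [0.0027 0.0596]
```

The roll is upright at 88.9° with its centre 30 mm up and 90 mm out from the bed. I'll release it.

Call:
servo_tool --rows '[[[0, 0, -0.5], 0, -0.2], [[0, 0, -0.5], 0, 0.6], [[0, 0, -0.5], 0, 1], [[0, 0, -0.5], 0, 1], [[0, 0, -0.5], 0, 1], [[0, 0, -0.5], 0, 1]]'

```text
t: 11.6
tcp_pos: [0.5509, -0.0877, 0.1748]
tool_rot: [0.694, 0.72, -0.001, -0.001]
force: [-0.5, 0.7, -1.1]
finger_gap: 0.999
```

```bash
python3 - <<'E'
from h import *
go(.5507,-.085,.29,92)
s=snapshot("wrist");tilt(s)
E
```

```text
shift [   2.7   -0.3 -115.2] turn -89.9 now [ 0.5509 -0.0877  0.1748] yang 2.11 zaxis [-1.7e-03  3.0e-04 -1.0e+00] gap 0.999 F [-0.5  0.7 -1.1] t 11.6
n [-0.037  0.999  0.003] r 0.0306 face centre [ 0.5473 -0.0723  0.0301] roll centre [ 0.5477 -0.0843  0.0301] inl 6790 zrange [0.0022 0.0593]
```

Call:
servo_tool --rows '[[[0, 0, -10], 0, 1], [[0, 0, -30], 0, 1], [[0, 0, -55], 0, 1], [[0, 0, -80], 0, 1], [[1, 0, -105], -8, 1], [[2, 0, -115], -16, 1], [[3, 0, -115], -24, 1], [[3, 0, -115], -32, 1]]'

```text
t: 12.45
tcp_pos: [0.551, -0.0846, 0.2913]
tool_rot: [0.466, 0.885, -0.0, 0.0]
force: [-0.5, -0.6, 0.6]
finger_gap: 0.999
```

Call:
servo_tool --rows '[[[0, 0, 0], -8, 1], [[0, 0, 0], -16, 1], [[0, 0, 0], -24, 0.7], [[0, 0, 0], -32, 0.5], [[0, 0, 0], -40, 0.5], [[0, 0, 0], -48, 0.5], [[0, 0, 0], -56, 0.5], [[0, 0, 0], -58, 0.5]]'

```text
t: 13.25
tcp_pos: [0.5508, -0.0845, 0.292]
tool_rot: [-0.023, 1.0, -0.0, 0.0]
force: [0.9, 0.6, -0.6]
finger_gap: 0.75
```

```bash
python3 - <<'E'
from h import *
s=snapshot("wrist");P=fcloud(s);h=cv2.cvtColor(s["image"],cv2.COLOR_BGR2HSV)
m=(cv2.inRange(h,(5,90,40),(20,255,255))>0)&np.isfinite(P[...,0])&(abs(P[...,0]-.549)<.06)&(abs(P[...,1]+.085)<.05)&(P[...,2]>.008)
p=P[m];t=p[p[:,2]>.052];print(len(p),np.percentile(p,[1,99],axis=0).round(4).tolist(),"top",t.mean(0).round(4))
r=cv2.minAreaRect(t[:,:2].astype(np.float32));print(r,cv2.boxPoints(r).round(4).tolist())
go(.549,-.085,.207,92)
cv2.imwrite("pics/w8.png",s["image"])
E
```

```text
2465 [[0.5169, -0.0962, 0.0336], [0.5685, -0.0731, 0.06]] top [ 0.5444 -0.0845  0.0569]
((0.5457058548927307, -0.08440260589122772), (0.04110557585954666, 0.023056767880916595), 2.1093082427978516) [[0.5246999859809875, -0.07360000163316727], [0.525600016117096, -0.09669999778270721], [0.5666999816894531, -0.09520000219345093], [0.5658000111579895, -0.07209999859333038]]
shift [ 1.9 -0.4 85. ] turn 0.6 now [ 0.5508 -0.0845  0.292 ] yang 92.6 zaxis [ 7.e-04 -6.e-04 -1.e+00] gap 0.751 F [-0.1 -0.2  0.6] t 13.3
```

View pics/w8.png

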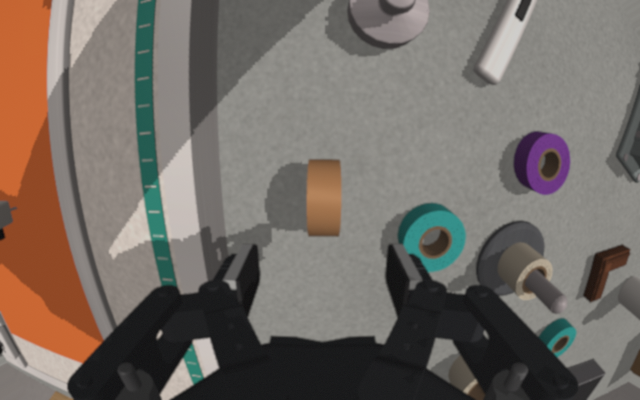

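The wrist view shows the roll standing on its rim at (323,197), world (0.547, -0.084). I'll take it by its faces.

Call:
servo_tool --rows '[[[4, 0, 20], 0, 0.5], [[4, 0, 45], 0, 0.3], [[4, 0, 65], 0, 0.3], [[4, 0, 80], 0, 0.3], [[4, 0, 88], 0, 0.3], [[4, 0, 88], 0, 0.3], [[4, 0, 88], 0, 0.3]]' --force 30

```text
t: 14.0
tcp_pos: [0.5472, -0.0848, 0.2046]
tool_rot: [-0.023, 1.0, -0.0, 0.001]
force: [-0.6, -0.3, 0.7]
finger_gap: 0.647
```

```bash
python3 - <<'E'
from h import *
go(.547,-.0844,.204,92)
E
```

```text
shift [0.1 0.4 0.6] turn 0.6 now [ 0.5472 -0.0848  0.2046] yang 92.58 zaxis [ 1.5e-03 -9.0e-04 -1.0e+00] gap 0.647 F [-0.6 -0.3  0.7] t 14.0
```

Call:
servo_tool --rows '[[[0, 0.4, 0.6], 0.5, 0], [[0, 0.4, 0.6], 0.5, -0.2], [[0, 0.4, 0.6], 0.5, -0.4], [[0, 0.4, 0.6], 0.5, -0.6], [[0, 0.4, 0.6], 0.5, -0.8], [[0, 0.4, 0.6], 0.5, -0.8], [[0, 0.4, 0.6], 0.5, -0.8]]'

```text
t: 14.7
tcp_pos: [0.5473, -0.0844, 0.2045]
tool_rot: [-0.018, 1.0, -0.001, 0.001]
force: [-0.6, 0.9, 6.2]
finger_gap: 0.271
```

Call:
servo_tool --rows '[[[0, 0, -5], 0, -0.8], [[0, 0, -20], 0, -0.8], [[0, 0, -45], 0, -0.8], [[0, 0, -70], 0, -0.8], [[0, 0, -95], 0, -0.8], [[0, 0, -110], 0, -0.8], [[0, 0, -110], 0, -0.8]]'

```text
t: 15.4
tcp_pos: [0.5476, -0.0845, 0.3166]
tool_rot: [-0.018, 1.0, -0.001, 0.003]
force: [0.0, -1.0, -0.5]
finger_gap: 0.276
```

```bash
python3 - <<'E'
from h import *
go(.45,.25,.33,65.4)
s=snapshot("wrist");P=fcloud(s);h=cv2.cvtColor(s["image"],cv2.COLOR_BGR2HSV);t=sense()["tcp_pos"]
m=(cv2.inRange(h,(5,90,40),(20,255,255))>0)&np.isfinite(P[...,0])&(np.hypot(P[...,0]-t[0],P[...,1]-t[1])<.06)&(P[...,2]>.05)
p=P[m]-t;print(len(p),np.percentile(p,[1,99],axis=0).round(4).tolist())
cv2.imwrite("pics/w9.png",s["image"])
E
```

```text
shift [ 85.3 337.7 -15. ] turn 26.7 now [ 0.5476 -0.0845  0.3166] yang 92.08 zaxis [ 0.0068 -0.0028 -1.    ] gap 0.276 F [ 0.  -1.  -0.5] t 15.4
6153 [[-0.0278, -0.0129, -0.1737], [0.019, 0.011, -0.1318]]
```

```bash
python3 -c "
from h import *
go(.522,.289,.34,65.4)"
```

```text
shift [ 11.4 373.9 -25.5] turn 26.7 now [ 0.5471 -0.0843  0.3153] yang 92.08 zaxis [ 0.0042 -0.0019 -1.    ] gap 0.278 F [-1.   0.5 -1.3] t 15.45
```

Call:
servo_tool --rows '[[[0, 30, -15], 3, -0.8], [[2, 75, -25], 7, -0.8], [[4, 120, -25], 11, -0.8], [[6, 165, -25], 15, -0.8], [[8, 210, -25], 19, -0.8], [[9, 255, -25], 22, -0.8], [[10, 300, -25], 25, -0.8], [[11, 340, -25], 26.7, -0.8]]'

```text
t: 16.25
tcp_pos: [0.5228, 0.2571, 0.3377]
tool_rot: [0.214, 0.977, -0.001, 0.001]
force: [0.5, -0.4, -1.8]
finger_gap: 0.278
```

Call:
servo_tool --rows '[[[0, 20, 0], 0, -0.8], [[0, 33, 0], 0, -0.8], [[0, 33, 0], 0, -0.8]]'

```text
t: 16.55
tcp_pos: [0.5369, 0.288, 0.3364]
tool_rot: [0.213, 0.977, -0.001, 0.0]
force: [-0.2, -0.4, -0.1]
finger_gap: 0.274
```

```bash
python3 - <<'E'
from h import *
go(.522,.289,.34,65.4)
s=snapshot("wrist");import pickle;pickle.dump(s,open("w10.pkl","wb"))
cv2.imwrite("pics/w10.png",s["image"])
E
```

```text
shift [13.9 -5.3 -3.6] turn 0.0 now [0.5369 0.288  0.3364] yang 65.42 zaxis [ 3.e-04 -3.e-03 -1.e+00] gap 0.274 F [-0.2 -0.4 -0.1] t 16.55
```

View pics/w10.png

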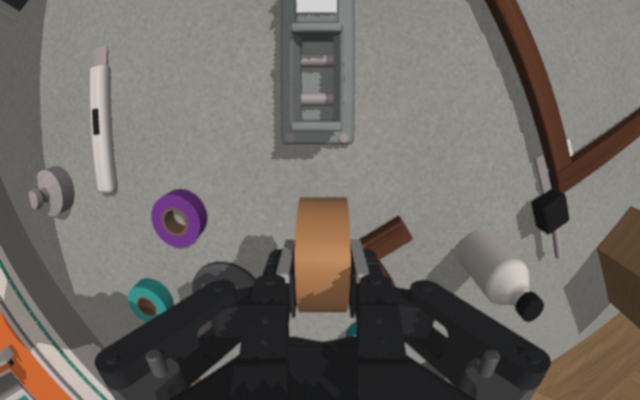

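The wrist view shows the well at u 298–345, v 32–128, with bars at about (315,60) and (315,98). The roll is held upright below it. I've now viewed 12 pictures, so the rest is numeric.

```bash
python3 - <<'E'
from h import *
import pickle
s=pickle.load(open("w10.pkl","rb"));P=fcloud(s)
M=np.zeros((400,640),bool);M[0:150,270:370]=1
m=M&np.isfinite(P[...,0])
p=P[m];hi=p[(p[:,2]>.034)&(p[:,2]<.075)]
r=cv2.minAreaRect(hi[:,:2].astype(np.float32));print("hi",r)
# pale bars: rays of bar centres at top z=.024
img=s["image"]; 
for nm,uv in (("bar1",[315,60]),("bar2",[315,98])): print(nm,fray(s,[uv],.024).round(4),P[uv[1],uv[0]].round(4))
a=np.radians(65.4-90);ex=np.array([np.cos(a),np.sin(a)]);ey=np.array([-ex[1],ex[0]])
o=np.array([.449,.3226]);X=(p[:,:2]-o)@ex;Y=(p[:,:2]-o)@ey;Z=p[:,2]
print("height profile along x (|Y|<8mm):")
for x in np.arange(-.06,.06,.004):
    k=(abs(X-x)<.002)&(abs(Y)<.008);print(round(x,3),k.sum(),np.round(np.percentile(Z[k],[10,50,90]),3) if k.sum() else "")
print("across y (|X|<28):")
for y in np.arange(-.034,.035,.004):
    k=(abs(Y-y)<.002)&(abs(X)<.028);print(round(y,3),k.sum(),np.round(np.percentile(Z[k],[10,50,90]),3) if k.sum() else "")
E
```

```text
hi ((0.4350236654281616, 0.32785582542419434), (0.04522871971130371, 0.11222558468580246), 65.41866302490234)
bar1 [[0.4282 0.3297 0.024 ]] [0.4281 0.3297 0.0237]
bar2 [[0.4598 0.3152 0.024 ]] [0.4598 0.3152 0.0243]
height profile along x (|Y|<8mm):
-0.06 110 [0.051 0.054 0.055]
-0.056 93 [0.05  0.051 0.052]
-0.052 81 [0.049 0.05  0.051]
-0.048 64 [0.054 0.055 0.056]
-0.044 109 [0.053 0.055 0.056]
-0.04 260 [0.011 0.03  0.05 ]
-0.036 69 [0.01  0.011 0.012]
-0.032 68 [0.01  0.011 0.012]
-0.028 41 [0.011 0.021 0.021]
-0.024 76 [0.022 0.023 0.024]
-0.02 79 [0.021 0.022 0.024]
-0.016 103 [0.01  0.012 0.021]
-0.012 69 [0.01  0.011 0.012]
-0.008 68 [0.01  0.011 0.012]
-0.004 67 [0.01  0.011 0.012]
0.0 72 [0.01  0.011 0.012]
0.004 80 [0.01  0.011 0.012]
0.008 53 [0.011 0.02  0.022]
0.012 89 [0.022 0.023 0.024]
0.016 72 [0.021 0.022 0.024]
0.02 86 [0.01  0.012 0.02 ]
0.024 68 [0.01  0.011 0.012]
0.028 68 [0.01  0.011 0.012]
0.032 127 [0.011 0.036 0.055]
0.036 99 [0.054 0.055 0.056]
0.04 62 [0.053 0.054 0.055]
0.044 34 [0.01  0.011 0.012]
0.048 68 [0.01  0.011 0.012]
0.052 67 [0.01  0.011 0.012]
0.056 51 [0.007 0.008 0.01 ]
across y (|X|<28):
-0.034 187 [0.008 0.01  0.011]
-0.03 236 [0.01  0.011 0.012]
-0.026 111 [0.01  0.011 0.012]
-0.022 210 [0.043 0.044 0.045]
-0.018 374 [0.038 0.041 0.044]
-0.014 365 [0.011 0.022 0.037]
-0.01 276 [0.01  0.012 0.023]
-0.006 260 [0.01  0.012 0.023]
-0.002 242 [0.01  0.012 0.023]
0.002 289 [0.01  0.012 0.023]
0.006 250 [0.01  0.012 0.023]
0.01 241 [0.01  0.012 0.023]
0.014 376 [0.011 0.037 0.04 ]
0.018 328 [0.041 0.044 0.045]
0.022 133 [0.019 0.044 0.045]
0.026 232 [0.01  0.011 0.012]
0.03 263 [0.01  0.011 0.012]
0.034 181 [-0.001  0.009  0.01 ]
```

```bash
python3 - <<'E'
from h import *
import pickle
from scipy.optimize import least_squares
s=pickle.load(open("w10.pkl","rb"));P=fcloud(s);h=cv2.cvtColor(s["image"],cv2.COLOR_BGR2HSV)
st=sense();M=R.from_quat(st["tool_rot"]).as_matrix();t=np.array([.5369,.2880,.3364])
B=np.zeros((400,640),bool);B[195:312,290:355]=1
m=B&(cv2.inRange(h,(5,90,40),(20,255,255))>0)&np.isfinite(P[...,0])
q=(P[m]-t)@M;q=q[(abs(q[:,1])<.02)&(q[:,2]>.13)&(q[:,2]<.22)]
print(len(q),np.percentile(q,[1,50,99],axis=0).round(4).tolist())
r=least_squares(lambda c:np.hypot(q[:,0]-c[0],q[:,2]-c[1])-.03,[0,.175],loss="soft_l1",f_scale=.001);print(r.x,np.abs(r.fun).mean())
m2=abs(q[:,1])<.02
print("y edges",np.percentile(q[:,1],[.5,99.5]))
# well Y by cheek outer edges
p=P[:150,270:370].reshape(-1,3);p=p[np.isfinite(p[:,0])]
a=np.radians(-24.6);ex=np.array([np.cos(a),np.sin(a)]);ey=np.array([-ex[1],ex[0]]);d=p[:,:2]-[.449,.3226];X=d@ex;Y=d@ey
k=(abs(X+.004)<.028)&(p[:,2]>.042)&(p[:,2]<.048);print("cheek Y",np.percentile(Y[k],[1,99]),[np.polyfit(X[k&c],Y[k&c],1).round(4) for c in (Y>0,Y<0)])
c=np.array([.4449,.3236]);go(c[0],c[1],.34,65.4)
E
```

```text
6114 [[-0.0178, -0.0116, 0.1442], [0.0123, 0.0, 0.1495], [0.0294, 0.0118, 0.1757]]
[-0.00077423  0.17565762] 0.0004835768397040169
y edges [-0.01174647  0.01199172]
cheek Y [-0.02258385  0.02149859] [array([-0.0008,  0.0194]), array([ 0.0024, -0.0205])]
shift [98.6 -4.9 -3.6] turn -0.0 now [0.5366 0.2869 0.3365] yang 65.36 zaxis [-6.0e-04 -3.7e-03 -1.0e+00] gap 0.277 F [ 0.6  0.6 -0.2] t 16.6
```

```bash
python3 -c "
from h import *
go(.4443,.3247,.275,65.4)"
```

```text
shift [99.7 -3.9 61.4] turn -0.0 now [0.5366 0.2869 0.3365] yang 65.36 zaxis [-6.0e-04 -3.7e-03 -1.0e+00] gap 0.277 F [ 0.6  0.6 -0.2] t 16.6
```

Call:
servo_tool --rows '[[[25, -1, 0], 0, -0.8], [[55, -2, 0], 0, -0.8], [[80, -3, 5], 0, -0.8], [[95, -4, 15], 0, -0.8], [[100, -4, 35], 0, -0.8], [[100, -4, 50], 0, -0.8], [[100, -4, 61], 0, -0.8], [[100, -4, 61], 0, -0.8]]'

```text
t: 17.4
tcp_pos: [0.4438, 0.3233, 0.274]
tool_rot: [0.214, 0.977, -0.003, -0.001]
force: [-0.1, 0.6, -1.3]
finger_gap: 0.275
```

Call:
servo_tool --rows '[[[0, 0, 0], 0, -0.8], [[0, 0, 0], 0, -0.8]]'

```text
t: 17.6
tcp_pos: [0.4443, 0.3229, 0.2744]
tool_rot: [0.215, 0.977, -0.003, -0.001]
force: [-0.7, 0.0, -0.8]
finger_gap: 0.277
```

```bash
python3 -c "
from h import *
go(.4443,.3247,.255,65.4)"
```

```text
shift [ 0.8  1.8 19.4] turn -0.2 now [0.4443 0.3229 0.2744] yang 65.21 zaxis [-0.0034 -0.0054 -1.    ] gap 0.277 F [-0.7  0.  -0.8] t 17.6
```

Call:
servo_tool --rows '[[[0.5, 2, 0], 0, -0.8], [[0.5, 2, 5], 0, -0.8], [[0.5, 2, 10], 0, -0.8], [[0.5, 2, 15], 0, -0.8], [[0.5, 2, 20], 0, -0.8], [[0.5, 2, 20], 0, -0.8]]'

```text
t: 18.2
tcp_pos: [0.4443, 0.3247, 0.2534]
tool_rot: [0.215, 0.977, -0.004, -0.002]
force: [0.5, -0.1, -0.2]
finger_gap: 0.273
```

```bash
python3 -c "
from h import *
s=sense();M=R.from_quat(s['tool_rot']).as_matrix();c=s['tcp_pos']+M@[-.0008,0,.1757];d=M.T@(np.array([.4450,.3239,.049])-c)
print('roll',c.round(4),'to go mm',(d*1000).round(1));go(.4449,.3252,.2247,65.4)"
```

```text
roll [0.4441 0.3232 0.0777] to go mm [-0.6  1.2 28.7]
shift [-0.4  1.  28.7] turn -0.2 now [0.4443 0.3247 0.2534] yang 65.22 zaxis [-0.0053 -0.0062 -1.    ] gap 0.273 F [ 0.5 -0.1 -0.2] t 18.2
```

Call:
servo_tool --rows '[[[-0.5, 1, 3], 0, -0.8], [[-0.5, 1, 6], 0, -0.8], [[-0.5, 1, 9], 0, -0.8], [[-0.5, 1, 12], 0, -0.8], [[-0.5, 1, 15], 0, -0.8], [[-0.5, 1, 18], 0, -0.8], [[-0.5, 1, 20], 0, -0.8], [[-0.5, 1, 20], 0, -0.8]]'

```text
t: 19.0
tcp_pos: [0.445, 0.3252, 0.2331]
tool_rot: [0.215, 0.977, -0.004, -0.002]
force: [0.6, -0.6, -1.2]
finger_gap: 0.279
```

```bash
python3 -c "
from h import *
s=sense();M=R.from_quat(s['tool_rot']).as_matrix();c=s['tcp_pos']+M@[-.0008,0,.1757];d=M.T@(np.array([.4450,.3239,.049])-c)
print('roll',c.round(4),'to go mm',(d*1000).round(1),s['force'])"
```

```text
roll [0.4447 0.3237 0.0574] to go mm [-0.2  0.4  8.4] [ 0.61041272 -0.55717113 -1.17554978]
```

No contact force so far. I'll take the last 8–9 mm slowly.

Call:
servo_tool --rows '[[[0, 0.4, 2], 0, -0.8], [[0, 0.4, 4], 0, -0.8], [[0, 0.4, 5.5], 0, -0.8], [[0, 0.4, 7], 0, -0.8], [[0, 0.4, 8], 0, -0.8], [[0, 0.4, 8], 0, -0.8]]'

```text
t: 19.6
tcp_pos: [0.445, 0.3255, 0.2249]
tool_rot: [0.215, 0.977, -0.004, -0.002]
force: [-0.0, -0.4, -0.5]
finger_gap: 0.278
```

Call:
servo_tool --rows '[[[0, 0, 0.5], 0, -0.8], [[0, 0, 1], 0, -0.8], [[0, 0, 1.5], 0, -0.8], [[0, 0, 1.5], 0, -0.8]]'

```text
t: 20.0
tcp_pos: [0.445, 0.3255, 0.224]
tool_rot: [0.215, 0.977, -0.004, -0.002]
force: [0.2, -0.2, 4.7]
finger_gap: 0.271
```

Contact is 4.7 N at the expected height, so the roll is seated. I'll open and withdraw.

Call:
servo_tool --rows '[[[0, 0, 0], 0, -0.6], [[0, 0, 0], 0, -0.4], [[0, 0, 0], 0, -0.2], [[0, 0, 0], 0, 0], [[0, 0, 0], 0, 0], [[0, 0, 0], 0, 0]]'

```text
t: 20.6
tcp_pos: [0.445, 0.3255, 0.2239]
tool_rot: [0.215, 0.977, -0.004, -0.002]
force: [-0.7, 0.4, 0.0]
finger_gap: 0.501
```

Call:
servo_tool --rows '[[[0, 0, -5], 0, 0], [[0, 0, -20], 0, 0], [[0, 0, -45], 0, 0], [[0, 0, -75], 0, 0], [[0, 0, -105], 0, 0], [[-30, 0, -120], 0, 0], [[-60, 0, -120], 0, 0], [[-70, 0, -120], 0, 0]]'

```text
t: 21.4
tcp_pos: [0.5116, 0.2961, 0.3452]
tool_rot: [0.215, 0.977, -0.003, -0.0]
force: [-0.4, -0.2, 0.6]
finger_gap: 0.496
```

```bash
python3 - <<'E'
from h import *
from scipy.optimize import least_squares
s=snapshot("wrist");P=fcloud(s);h=cv2.cvtColor(s["image"],cv2.COLOR_BGR2HSV)
m=(cv2.inRange(h,(5,90,40),(20,255,255))>0)&np.isfinite(P[...,0])&(np.hypot(P[...,0]-.445,P[...,1]-.324)<.05)&(P[...,2]>.04)
p=P[m];a=np.radians(-24.6);ex=np.array([np.cos(a),np.sin(a)]);ey=np.array([-ex[1],ex[0]]);d=p[:,:2]-[.445,.3239];X=d@ex;Y=d@ey;Z=p[:,2]
k=(abs(Y)<.009)&(Z>.062)
r=least_squares(lambda c:np.hypot(X[k]-c[0],Z[k]-c[1])-.03,[0,.05],loss="soft_l1",f_scale=.001)
print("n",len(p),"centre x,z in dispenser",r.x.round(4),"Y range",np.percentile(Y,[1,99]).round(4),"top",np.percentile(Z,99).round(4));go(.4,.2,.35)
t=snapshot("top");W=cloud(t);h=cv2.cvtColor(t["image"],cv2.COLOR_BGR2HSV)
import pickle;o=pickle.load(open("top.pkl","rb"))
d=(cv2.absdiff(t["image"],o["image"]).max(2)>60).astype(np.uint8);n,_,st,ce=cv2.connectedComponentsWithStats(d)
print([(c.round().tolist(),int(x[4])) for c,x in zip(ce[1:],st[1:]) if x[4]>30])
E
```

```text
n 2083 centre x,z in dispenser [-0.0004  0.0483] Y range [-0.011   0.0118] top 0.0792
shift [  61.  -133.9   -4.7] turn 0 now [0.5117 0.2957 0.3444] yang 65.09 zaxis [-0.0028 -0.006  -1.    ] gap 0.502 F [1.2 0.5 0.3] t 21.45
[([223.0, 175.0], 229), ([210.0, 178.0], 72), ([199.0, 312.0], 16189), ([312.0, 186.0], 120), ([295.0, 296.0], 4617), ([249.0, 273.0], 189), ([225.0, 270.0], 90), ([365.0, 314.0], 2539), ([472.0, 357.0], 2686), ([14.0, 391.0], 516)]
```

The roll is seated: centre z = 48.3 mm, x = -0.4 mm, and level. I'll move the arm aside and check the change near the dark sample at (223,175) before handing in.

Call:
servo_tool --rows '[[[0, -40, -20], 0, 0], [[0, -80, -40], 0, 0], [[0, -120, -50], 0, 0], [[0, -160, -50], 0, 0], [[0, -200, -50], 0, 0], [[0, -200, -50], 0, 0]]'

```text
t: 22.1
tcp_pos: [0.4224, 0.1133, 0.3945]
tool_rot: [0.217, 0.976, -0.005, -0.005]
force: [-0.3, 1.2, 0.0]
finger_gap: 0.502
```

```bash
python3 - <<'E'
from h import *
import pickle
o=pickle.load(open("top.pkl","rb"));t=snapshot("top");A=cloud(o);B=cloud(t)
d=(np.abs(np.nan_to_num(A[...,2])-np.nan_to_num(B[...,2]))>.012).astype(np.uint8);n,l,st,ce=cv2.connectedComponentsWithStats(d)
for i in range(1,n):
    if st[i,4]>15: print(ce[i].round(),st[i,4],"z before/after",np.nanmedian(A[l==i][:,2]).round(3),np.nanmedian(B[l==i][:,2]).round(3),"at",np.nanmedian(B[l==i],axis=0).round(3))
sc=snapshot("scene");W=cloud(sc);so=pickle.load(open("scene.pkl","rb"));Wo=cloud(so)
d=(np.abs(np.nan_to_num(Wo[...,2])-np.nan_to_num(W[...,2]))>.012).astype(np.uint8);n,l,st,ce=cv2.connectedComponentsWithStats(d)
print("scene")
for i in range(1,n):
    if st[i,4]>15: print(ce[i].round(),st[i,4],np.nanmedian(Wo[l==i],axis=0).round(3),np.nanmedian(W[l==i],axis=0).round(3))
E
```

```text
[310. 191.] 526 z before/after 0.074 0.02 at [0.62  0.125 0.02 ]
[331. 314.] 16528 z before/after 0.001 0.619 at [0.343 0.114 0.619]
[219. 272.] 411 z before/after 0.021 0.073 at [0.443 0.323 0.073]
[ 15. 392.] 516 z before/after 0.38 0.001 at [0.206 0.77  0.001]
scene
[172.  13.] 1309 [ 0.098 -0.048  0.263] [ 0.054 -0.046  0.243]
[280.  43.] 4585 [-0.125  0.261 -0.002] [0.446 0.105 0.331]
[430.   1.] 17 [0.222 0.531 0.248] [0.046 0.647 0.148]
[470.   1.] 22 [0.256 0.618 0.248] [0.086 0.753 0.147]
[382. 144.] 272 [0.416 0.337 0.024] [0.461 0.316 0.069]
[325. 223.] 604 [0.625 0.117 0.072] [0.598 0.129 0.009]
```

Only the roll and the arm have changed place, so I'm handing in.

```bash
python3 -c "
from h import *
print(sense()['t'],sense()['force']);print(sign_off())"
```

```text
22.2 [ 0.58270554  0.46606025 -0.28081768]
the job is handed in; nothing more can be done
None
```

The fresh brown roll is in the dispenser's well, resting on the two cradle bars, and I handed the job in at 22.2 s of the 61 s allowed. I lifted it off the post and swung it up on the cutter bed's edge to about 76°. Setting it on the bench with a short outward drag brought it to about 89°. I released it standing on its rim, took it again by its flat faces and lowered it in until about 5 N of contact showed.

- **Seating:** the roll's centre measured x = -0.4 mm and z = 48.3 mm in the dispenser's axes, against 0 and 49 mm expected. Across the well it lay centred within about 0.5 mm.
- **Bystanders:** before-and-after height maps from the top and scene cameras showed changes only at the roll's old and new places and at the arm. The used roll was seen still on the post after the lift. The dark sample showed a colour difference in an earlier check, but its height had not changed, so I took it for shadow.
- **Forces:** the highest force reading I saw was about 10 N, at the bed edge. The rise there suggests the fingers touched the bed's face lightly. No check failed.

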